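# Wedge up a bicycle luggage rack to the height gauge

### The arm

A 6-joint arm with a two-finger parallel gripper is mounted at the origin on the work surface. World frame = base frame: x ahead of the robot, y to its left, z up, the work surface at z = 0. Lengths are in m, angles in rad, forces in N, time in s.
With the tool pointing down it reaches from about 0.35 to 0.725 m from the base axis. Payload 4.3 kg.
Tool frame: the origin (TCP) lies at the very end of the fingers, on their centre line; the grasp point (between the pads) lies 19 mm behind it; z points along the fingers, y is the line along which they close (so a half turn about z gives the same grasp; the last joint's range is limited). The gripper opens to 85 mm and grips with 20 to 120 N. Pads are 22 mm wide; open, the fingers measure 114 mm over their backs; the gripper's body (76 mm by 85 mm) begins 54 mm behind the grasp point. The pads swing forward as they close: fully open they stand 13 mm farther back than shut.
Start: joints at [-1.258, 0.377, 0.081, 1.274, 0, 1.46], TCP at [0.236, -0.524, 0.231] pointing down, gripper open.
Joint ranges: [-2.72, 2.72], [-0.84, 1.66], [-1.02, 1.22], [-1.77, 2.12], [-1.37, 1.28], [-3.14, 3.14]. Speed limits (rad/s): [2.57, 2.57, 3.14, 3.14, 3.14, 3.14].

### API

Orientations are given as a 3x3 rotation matrix whose columns are the frame's x, y, z axes.
In Python, from bench import get_obs, grab_frame, close_job, look_for, outline_of gives the robot as it stands.
- The arm moves only by the tool apply_moves, never from a script. Its arguments are lists of equal length, an entry for each row: "jaw": the closure, from 0 (fully open) to 1 (shut); "xyz": the shift along the tool's x, y, z in m, a list of three; "rotation": the turn, a rotation vector about the tool's x, y, z in degrees, a list of three. In form: {"jaw": [jaw, ...], "xyz": [[tx, ty, tz], ...], "rotation": [[ax, ay, az], ...]}. A call has 1 to 20 rows; each row is the pose to reach, as a shift and turn from the pose commanded when the call began, along the tool's axes at that moment; what a row does not reach only later rows make up. A row lasts 1/12 s, in which the tool goes at most 41.7 mm and 7.16 degrees, less where a joint would pass 70% of its speed; a pose out of reach is approached as far as the arm can. A call with a gripper value outside its range is refused whole. The fingers move at their own pace and stop on an object; "force" is the grip in N (left out, the last holds). Time passes only in rows, so rows that repeat a pose let the fingers close. It gives the time, the measured TCP pose, the force, the opening and the grip force at its end, in the units of the state.
- get_obs(): the state, without advancing time (a new reading comes with each control period).
- grab_frame(name): name is "scene" or "side" or "wrist"; returns a dict with "image" (420x560x3 uint8, red, green, blue), "camera_matrix" (3x3 intrinsics, pixels), "dist" ([k1, k2, p1, p2, k3] as OpenCV has them; the pictures are not rectified), "world_to_cam" (4x4, takes a point from world to camera coordinates); the wrist camera has in their place "T_tool_cam" (4x4, takes a point from camera to tool coordinates, whose origin is the TCP and whose axes are the flange's). Camera axes: x right, y down, z forward; pixel columns grow to the right and rows downward; lengths in m; the calibration is good to about 2 mm. A picture is of the moment at which its call begins: read the wrist's pose just before it. There is no depth.
- close_job(): hands the job in; it is judged then, once.
Trained networks look in a picture, given as the dict that the camera call returned (one of the last four; its "shot" number tells which), for a name from the list of things; names that differ only in an ending like _2 or _b are one class to them, and where a whole thing is asked for, a point or a joint stands for the part that bears it (a point fixed in the world has none). Each returns a list of dicts, best first, with "p" (0 to 1); they miss things now and then, are a little off and sometimes report something else, mostly with a low value. They report only what shows in the picture. A call takes as long as a camera call. They do not tell look-alikes from the thing itself.
- look_for(picture, name): "centre" ([x, y, z] in m, in the coordinates of the camera as it stood for that picture, good to about 4 mm: the middle of the surface that is visible of it).
- outline_of(picture, name): "pixels" (420x560 bool, what is visible of it).
The state is a dict: "t": time; "joints": joint angles; "joint_vel": joint speeds; "tau": joint torques, N m; "ee_pos": TCP position; "tcp_rot": TCP orientation; "ft_force": force on the tool from outside, world axes, zero at the start; "ft_torque": the same for the moment, N m; "gripper_width": finger opening in m; "finger_force": force on a finger pad.
Only numpy, scipy, OpenCV 4.12 (cv2) and the standard library are available. Lean on these libraries where they do the work, as an engineer would, in place of code of your own. Each camera call takes 0.05 s, during which the arm holds its last target. There are 200 camera calls.

### The job

Push the wooden wedge along the bench, thin end first and squarely under the foot of the hinged bicycle rack, until the rack has risen so far that its tab just touches the finger of the height gauge; the finger is sprung, so do not drive it up. Lift the rack with the wedge alone: keep the gripper off the rack and the gauge, leave the other things where they are, and let go with the wedge holding the rack up.

Things in the scene. Friction and masses are not known exactly. Their poses are not given: they have to be found in the camera images.
- stand: Steel hinge bracket fixed to the bench, with a pale timber batten (x 162 to 194 mm, 29 mm high) on which the rack rests at first. Origin on the bench under the middle of the rack's foot at the start; x is level and points from the foot to the hinge, the way the wedge must travel; z up. The hinge axis lies across, 240 mm along x, 35 mm up. The bench is bare at negative x.
- rack: Black steel-tube bicycle luggage rack, 112 mm wide, 250 mm long, about 0.9 kg (varies by a quarter), free to swing up on its hinge; falls back by its weight. Origin: middle of the hinge axis; x parallel to the stand's at rest. Side tubes 12 mm thick, top 41 mm above the bench at rest.
- rack_foot (a point): Middle of the underside of the rack's foot: a level round bar 12 mm thick and 80 mm long set across the free end, 240 mm from the hinge axis. At rest it is 11 mm above the bench, open in front and behind; it rises as the rack swings up.
- rack_tab (a point): Centre of the top of the flat steel tab (40 x 36 mm) on the rack's deck, 160 mm from the hinge axis, so it rises 2/3 as much as the foot. At rest it is 44 mm above the bench. The gauge's finger stands over it.
- gauge: Height gauge fixed to the bench on the stand's negative y side: square dark foot 70 mm wide, a post 16 mm thick rising 170 mm, and a level arm about 115 mm up reaching over the rack to the finger. Its origin is at the underside of its foot, 80 mm along the stand's x and 116 mm to its negative y.
- finger: Thin upright steel plunger (7 mm thick, round tip) at the end of the gauge's arm, above the tab. Its origin is its lowest point, the height mark: at the start 3 to 8.5 mm above the tab. It slides only upwards, up to 12 mm, on a spring: stays still until pressed with about 6 N, then yields 1 mm per newton. Just touched it stays where it was; raised by 2 mm is too high.
- wedge: Loose hardwood wedge, 170 x 90 mm, 0.2 kg, too broad to grip. Flat underside on the bench; the top slopes evenly from 29 mm high at the thick end to 5 mm at the thin end. Origin: centre of its underside; x points to the thin end, z up. It starts 30 to 70 mm short of the foot, up to 40 mm and 0.25 rad out of line. Friction unknown, but it stays where it is left, also under the rack.
- wedge_tip (a point): Middle of the lower edge of the wedge's thin end.
- paint_tin: Bystander: paint tin, 72 mm across, 85 mm high; origin at the centre of its underside. Leave it.
- spanner: Bystander: steel spanner lying on the bench beyond the wedge's way. Leave it.
- screwdriver: Bystander: screwdriver with yellow handle lying behind the hinge. Leave it.
- parts_box: Bystander: open grey plastic parts box, 90 x 120 x 40 mm, behind the hinge; origin at the centre of its underside. Leave it.
Not all that is in view belongs to the job. What is shaped like the gauge but green is not meant. Of the things that look like the wedge, take the one that is farthest to the robot's right at the start.

How it is judged:
At the end, for the whole second after the job is handed in: The rack rests on the wedge (more than 1 N), thin end in first, at least 30 mm past the foot; the wedge lies within 0.15 rad and 20 mm sideways of the stand's x axis, at rest; the tab touches the gauge's finger (over 0.5 N) and the finger is less than 2 mm above its starting height (contact force between rack and finger above 0.5 N and distance of finger from where it was at the start of the episode below 0.002 m and contact force between wedge and rack above 1 N and angle between the x axis of wedge and the x axis of stand, either way round below 0.15 rad and y of wedge in the frame of stand between -0.02 and 0.02 m and x of wedge_tip in the frame of stand above 0.03 m and linear speed of wedge below 0.01 m/s).
It fails at once if the gauge's finger is driven up by more than 4 mm (distance of finger from where it was at the start of the episode above 0.004 m).
It fails at once if the robot touches the rack (contact force between any of the fingers, the arm and rack above 1.5 N).
It fails at once if the robot touches the gauge (contact force between any of the fingers, the arm and gauge above 1.5 N or contact force between any of the fingers, the arm and finger above 1.5 N).
It fails at once if a bystander is moved by more than 30 mm (distance of any of paint_tin, spanner, screwdriver, parts_box from where it was at the start of the episode above 0.03 m).
It also fails if it takes over 70 s, if anything falls off the work surface, if the arm or the gripper's body presses on something with over 40 N, if the wrist force passes 120 N, or if a joint passes its speed limit or range.

## Working session

There is one attempt and no reset: what is moved stays moved. The work goes in short steps, Python scripts to look and compute and a tool call to move; the robot and the scene stay as the last step left them, time stands still between calls to the robot, and variables do not carry over. Pictures are saved under pics/ and viewed, at most 10 in all, crops included, and the job is handed in when it is done.

Besides the shell and the picture viewer there is one more tool, called after "Request:" as name(argument=value, ...) on one line, values as JSON. apply_moves: Moves the arm, as the interface text tells. Its arguments: {"type":"object","properties":{"jaw":{"type":"array","items":{"type":"number"}},"xyz":{"type":"array","items":{"type":"array","items":{"type":"number"}}},"rotation":{"type":"array","items":{"type":"array","items":{"type":"number"}}},"force":{"type":"number"}},"required":["jaw","xyz","rotation"]}

```bash
mkdir -p pics
cat > h.py <<'E'
import numpy as np, cv2
from bench import *
def shot(n,save=None):
    o=get_obs(); p=grab_frame(n); 
    if n=="wrist":
        T=np.eye(4);T[:3,:3]=o["tcp_rot"];T[:3,3]=o["ee_pos"]; p["c2w"]=T@p["T_tool_cam"]
    else: p["c2w"]=np.linalg.inv(p["world_to_cam"])
    if save: cv2.imwrite("pics/"+save,cv2.cvtColor(p["image"],cv2.COLOR_RGB2BGR))
    return p
def w(p,c): return (p["c2w"]@np.r_[c,1])[:3]
def px2w(p,uv,z):
    uv=np.array(uv,float).reshape(-1,1,2)
    r=cv2.undistortPoints(uv,p["camera_matrix"],np.array(p["dist"])).reshape(-1,2)
    d=np.c_[r,np.ones(len(r))]@p["c2w"][:3,:3].T; c=p["c2w"][:3,3]
    z=np.broadcast_to(z,len(d)); return c+d*((z-c[2])/d[:,2])[:,None]
def w2px(p,X):
    M=np.linalg.inv(p["c2w"]); r,_=cv2.Rodrigues(M[:3,:3])
    return cv2.projectPoints(np.array(X,float).reshape(-1,1,3),r,M[:3,3],p["camera_matrix"],np.array(p["dist"]))[0].reshape(-1,2)
E
python3 - <<'E'
from h import *
ims=[]
for n in ["scene","side"]:
    p=shot(n,f"{n}0.png")
    print(n,"cam",p["c2w"][:3,3].round(3))
    for k in ["wedge","rack","rack_foot","rack_tab","gauge","finger","stand","wedge_tip","paint_tin","spanner","parts_box"]:
        for d in look_for(p,k)[:3]: print(k,round(d["p"],2),w(p,d["centre"]).round(3),w2px(p,w(p,d["centre"])).round(0))
E
```

```text
scene cam [ 1.456 -0.354  0.763]
wedge 0.85 [ 0.614 -0.099  0.013] [[209. 257.]]
wedge 0.83 [ 0.37  -0.001  0.016] [[211. 191.]]
wedge 0.68 [0.615 0.12  0.036] [[295. 222.]]
rack 0.73 [0.62  0.123 0.041] [[297. 221.]]
rack_foot 0.82 [0.621 0.122 0.04 ] [[297. 222.]]
rack_tab 0.68 [0.616 0.121 0.034] [[296. 223.]]
gauge 0.63 [0.437 0.237 0.05 ] [[302. 171.]]
gauge 0.58 [0.73  0.092 0.024] [[308. 258.]]
finger 0.53 [0.609 0.113 0.126] [[292. 190.]]
finger 0.51 [0.318 0.273 0.133] [[293. 123.]]
stand 0.63 [0.635 0.196 0.043] [[327. 216.]]
wedge_tip 0.67 [ 0.369 -0.     0.016] [[211. 191.]]
wedge_tip 0.61 [ 0.618 -0.095  0.013] [[212. 258.]]
wedge_tip 0.57 [0.617 0.125 0.043] [[297. 220.]]
paint_tin 0.9 [0.83  0.132 0.069] [[350. 264.]]
paint_tin 0.73 [0.629 0.192 0.038] [[324. 216.]]
spanner 0.96 [ 0.778 -0.08   0.008] [[247. 303.]]
parts_box 0.72 [0.619 0.38  0.02 ] [[383. 200.]]
side cam [0.251 0.706 0.894]
wedge 0.88 [0.355 0.016 0.015] [[387. 232.]]
wedge 0.77 [ 0.599 -0.085  0.012] [[310. 163.]]
wedge 0.75 [0.625 0.371 0.006] [[191. 303.]]
rack 0.58 [0.609 0.16  0.042] [[253. 222.]]
rack_foot 0.67 [0.601 0.156 0.044] [[257. 222.]]
rack_tab 0.61 [0.608 0.162 0.04 ] [[253. 224.]]
rack_tab 0.3 [0.608 0.213 0.04 ] [[240. 240.]]
gauge 0.91 [0.419 0.248 0.021] [[312. 299.]]
gauge 0.8 [0.707 0.11  0.033] [[228. 192.]]
stand 0.7 [0.608 0.215 0.041] [[239. 241.]]
wedge_tip 0.82 [0.353 0.012 0.015] [[388. 231.]]
wedge_tip 0.61 [ 0.597 -0.088  0.015] [[311. 162.]]
paint_tin 0.57 [0.791 0.169 0.076] [[180. 182.]]
paint_tin 0.19 [0.607 0.21  0.038] [[241. 241.]]
spanner 0.71 [ 0.77  -0.078  0.006] [[249. 141.]]
parts_box 0.84 [0.625 0.369 0.005] [[191. 302.]]
parts_box 0.68 [0.607 0.212 0.04 ] [[241. 240.]]
```

View pics/scene0.png

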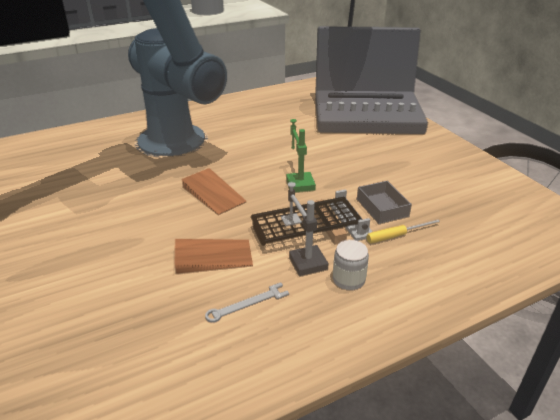

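View pics/side0.png

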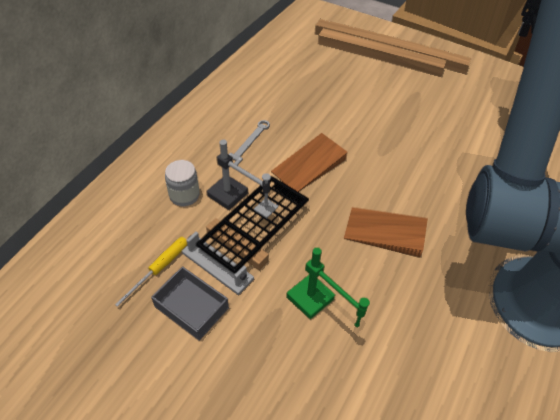

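Candidates for the wedge: scene pixels (213,255) and (213,190). The robot's right is −y, so I choose (213,255), at y≈−0.10, in line with the black rack. The green gauge at (300,175) is the decoy and the grey one at (309,240) is real. Next I fit the poses by silhouette.

```bash
cat > fit.py <<'E'
from h import *
from scipy.optimize import minimize
L,W=.085,.045
WEDGE=np.array([[s*L,t*W,z] for s in(1,-1) for t in(1,-1) for z in (0,.005 if s>0 else .029)])
RACK=np.array([[a,b,z] for a in(-.006,.246) for b in(-.056,.056) for z in(.029,.041)])
def place(P,q):
    c,s=np.cos(q[2]),np.sin(q[2]); return np.c_[P[:,0]*c-P[:,1]*s+q[0],P[:,0]*s+P[:,1]*c+q[1],P[:,2]]
def hull(p,P,q):
    m=np.zeros((420*4,560*4),np.uint8); h=cv2.convexHull(w2px(p,place(P,q)).astype(np.float32))
    cv2.fillConvexPoly(m,np.int32((h+.5)*4*16).reshape(-1,1,2),1,shift=4)
    return cv2.resize(m.astype(np.float32),(560,420),interpolation=cv2.INTER_AREA)
def fill(m):
    c,_=cv2.findContours(m.astype(np.uint8),0,2); c=max(c,key=cv2.contourArea)
    o=np.zeros(m.shape,np.uint8); cv2.fillPoly(o,[cv2.convexHull(c)],1); return o.astype(np.float32)
def cost(q,P,pm):
    e=0
    for p,m in pm:
        g=hull(p,P,q); e+=1-np.minimum(g,m).sum()/np.maximum(g,m).sum()
    return e/len(pm)
def fit(P,pm,q0):
    best=None
    for da in(-.15,0,.15):
        S=np.array(q0)+[0,0,da]; sx=np.vstack([S,S+[.01,0,0],S+[0,.01,0],S+[0,0,.1]])
        r=minimize(cost,S,(P,pm),method="Nelder-Mead",options=dict(initial_simplex=sx,xatol=2e-4,fatol=1e-4))
        if best is None or r.fun<best.fun: best=r
    return best.x,best.fun
def pick(p,name,near):
    d=[d for d in outline_of(p,name)]
    def dist(d):
        v,u=np.nonzero(d["pixels"]); return np.hypot(u.mean()-near[0],v.mean()-near[1])
    d=min(d,key=dist); return fill(d["pixels"])
E
python3 - <<'E'
from fit import *
s,d=shot("scene"),shot("side")
for nm,P,X,q0 in[("wedge",WEDGE,[.605,-.092,.01],[.605,-.092,1.57]),("rack",RACK,[.615,.14,.04],[.62,.02,1.57])]:
    pm=[(p,pick(p,nm,w2px(p,X)[0])) for p in(s,d)]
    for sub in(pm,pm[:1],pm[1:]):
        q,c=fit(P,sub,q0); print(nm,q.round(4),round(c,3))
    for p,m in pm: print(m.sum())
    if nm=="rack":
        R=q
vis=[]
for p in(s,d):
    im=cv2.cvtColor(p["image"],cv2.COLOR_RGB2BGR).copy()
    vis.append(im)
np.save("q.npy",R)
o=get_obs();print(o["ee_pos"],o["tcp_rot"].round(3),o["gripper_width"]); p=shot("wrist");print(p["T_tool_cam"].round(3))
E
```

```text
wedge [ 0.602  -0.0864  1.2443] 0.047
wedge [ 0.604  -0.0864  1.2301] 0.048
wedge [ 0.6012 -0.0868  1.2479] 0.033
2524.0
2311.0
rack [0.5958 0.0298 1.4235] 0.288
rack [0.5961 0.0249 1.4413] 0.514
rack [0.5949 0.0317 1.4178] 0.045
1652.0
5054.0
[ 0.23595784 -0.52439188  0.23132163] [[ 0.912  0.41   0.   ]
 [ 0.41  -0.912 -0.   ]
 [-0.     0.    -1.   ]] 0.08534223587208643
[[ 0.    -0.962 -0.272  0.069]
 [ 1.     0.    -0.    -0.   ]
 [ 0.001 -0.272  0.962 -0.142]
 [ 0.     0.     0.     1.   ]]
```

Request:
apply_moves(jaw=[0,0,0,0,0,0,0,0,0,0,0,0,0,0,0,0,0,0,0,0], xyz=[[0.589,-0.201,0],[0.589,-0.201,0],[0.589,-0.201,0],[0.589,-0.201,0],[0.589,-0.201,0],[0.589,-0.201,0],[0.589,-0.201,0],[0.589,-0.201,0],[0.589,-0.201,0],[0.589,-0.201,0],[0.589,-0.201,0],[0.589,-0.201,0],[0.589,-0.201,0],[0.589,-0.201,0],[0.589,-0.201,0],[0.589,-0.201,0],[0.589,-0.201,0],[0.589,-0.201,0],[0.589,-0.201,0],[0.589,-0.201,0]], rotation=[[0,0,-147],[0,0,-147],[0,0,-147],[0,0,-147],[0,0,-147],[0,0,-147],[0,0,-147],[0,0,-147],[0,0,-147],[0,0,-147],[0,0,-147],[0,0,-147],[0,0,-147],[0,0,-147],[0,0,-147],[0,0,-147],[0,0,-147],[0,0,-147],[0,0,-147],[0,0,-147]])

```text
t: 3.22
ee_pos: [0.6907, -0.0992, 0.231]
tcp_rot: [[-0.978, 0.211, -0.0], [0.211, 0.978, -0.0], [0.0, -0.0, -1.0]]
ft_force: [-0.8, 0.1, -0.3]
gripper_width: 0.0856
finger_force: 0.0
```

Run:
```python
from fit import *
o=get_obs();print(o["ee_pos"].round(4),o["tcp_rot"].round(3).tolist(),o["joints"].round(2))
p=shot("wrist","w1.png")
pm=pick(p,"wedge",w2px(p,[.602,-.086,.01])[0])
print(w2px(p,[.602,-.086,.01]),pm.sum(),fit(WEDGE,[(p,pm)],[.602,-.086,1.24]))
r=pick(p,"rack",w2px(p,[.615,.14,.04])[0]);print(r.sum(),fit(RACK,[(p,r)],[.595,.03,1.42]))
im=cv2.imread("pics/w1.png")
for P,q in((WEDGE,[.602,-.086,1.244]),(RACK,[.595,.0317,1.418])):
    cv2.polylines(im,[np.int32(cv2.convexHull(w2px(p,place(P,q)).astype(np.float32)))],True,(255,0,255),1)
cv2.imwrite("pics/w1o.png",im)
```

```text
[ 0.6907 -0.0992  0.231 ] [[-0.978, 0.211, -0.0], [0.211, 0.978, -0.0], [0.0, -0.0, -1.0]] [-0.23  0.66  0.54  1.45 -0.   -0.02]
[[269.52418261 111.88856613]] 12147.0 (array([ 0.6017478 , -0.08670233,  1.25332588]), np.float64(0.0192793607711792))
20903.0 (array([0.59380998, 0.0282899 , 1.4248209 ]), np.float64(0.018558204174041748))
```

View pics/w1o.png

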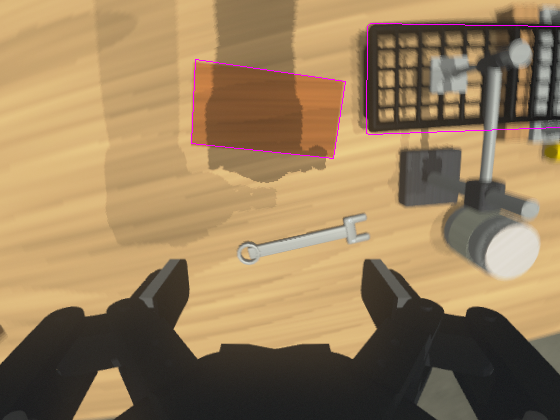

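The close view confirms it: the wedge lies at (268,108) with its thin end to the right, the rack foot edge is at (368,75), and the spanner runs (245,252)–(362,228). I'll square the wedge up with a two-finger side push first.

```bash
cat >> fit.py <<'E'
F=np.array([.594,.029]);YAW=1.42
U=np.array([np.cos(YAW),np.sin(YAW)]);V=np.array([-U[1],U[0]])
def st(x): d=np.array(x)[:2]-F; return np.array([d@U,d@V])
def tool(sx,sy,z,o=None,yaw=None):
    o=o or get_obs(); T=np.r_[F+sx*U+sy*V,z]; d=o["tcp_rot"].T@(T-o["ee_pos"])
    r=None
    if yaw is not None:
        c=np.arctan2(o["tcp_rot"][1,0],o["tcp_rot"][0,0]); r=-np.degrees((yaw-c+np.pi)%(2*np.pi)-np.pi)
    return d.round(4),r
E
python3 - <<'E'
from fit import *
p=shot("wrist")
m=outline_of(p,"spanner")[0]["pixels"]; v,u=np.nonzero(m)
s=np.array([st(x) for x in px2w(p,np.c_[u,v],.005)]); print("spanner",s.min(0),s.max(0))
print("wedge",st([.602,-.0866]), [st(x).round(3) for x in place(WEDGE,[.602,-.0866,1.25])[::2]])
o=get_obs();print(st(o["ee_pos"]))
for sy in(-.12,-.058): print(sy,tool(-.11,sy,.006,o,YAW+np.pi/2))
E
```

```text
spanner [-0.16997194 -0.22059346] [ 0.00920793 -0.15869287]
wedge [-0.11308634 -0.02527528] [array([-0.022,  0.005]), array([-0.037, -0.084]), array([-0.189,  0.033]), array([-0.204, -0.055])]
[-0.11250195 -0.11478638]
-0.12 (array([-0.005 ,  0.0029,  0.2253]), np.float64(-4.051133080300766))
-0.058 (array([ 0.0568, -0.0015,  0.2253]), np.float64(-4.051133080300766))
```

Request:
apply_moves(jaw=[0.3,0.3,0.3,0.3,0.3,0.3,0.3,0.3,0.3,0.3,0.3,0.3], xyz=[[-0.005,0.003,0.04],[-0.005,0.003,0.08],[-0.005,0.003,0.12],[-0.005,0.003,0.15],[-0.005,0.003,0.18],[-0.005,0.003,0.2],[-0.005,0.003,0.21],[-0.005,0.003,0.216],[-0.005,0.003,0.22],[-0.005,0.003,0.224],[-0.005,0.003,0.226],[-0.005,0.003,0.226]], rotation=[[0,0,-4.05],[0,0,-4.05],[0,0,-4.05],[0,0,-4.05],[0,0,-4.05],[0,0,-4.05],[0,0,-4.05],[0,0,-4.05],[0,0,-4.05],[0,0,-4.05],[0,0,-4.05],[0,0,-4.05]])

```text
t: 4.47
ee_pos: [0.6969, -0.0978, 0.0062]
tcp_rot: [[-0.989, 0.148, 0.002], [0.148, 0.989, -0.0], [-0.002, -0.0, -1.0]]
ft_force: [-0.2, 0.5, 0.4]
gripper_width: 0.0597
finger_force: 0.0
```

Request:
apply_moves(jaw=[0.3,0.3,0.3,0.3,0.3,0.3,0.3], xyz=[[0,0,0.001],[0,0,0.002],[0,0,0.003],[0,0,0.004],[0,0,0.005],[0,0,0.006],[0,0,0.006]], rotation=[[0,0,0],[0,0,0],[0,0,0],[0,0,0],[0,0,0],[0,0,0],[0,0,0]])

```text
t: 5.05
ee_pos: [0.696, -0.0976, -0.001]
tcp_rot: [[-0.989, 0.148, -0.0], [0.148, 0.989, 0.0], [0.0, -0.0, -1.0]]
ft_force: [-0.3, -0.3, 0.1]
gripper_width: 0.0594
finger_force: 0.0
```

Request:
apply_moves(jaw=[0.3,0.3,0.3,0.3,0.3,0.3,0.3,0.3,0.3,0.3,0.3,0.3,0.3,0.3,0.3,0.3], xyz=[[0,0,0.001],[0,0,0.002],[0.005,0,0.003],[0.01,0,0.003],[0.015,0,0.003],[0.02,0,0.003],[0.025,0,0.003],[0.03,0,0.003],[0.035,0,0.003],[0.04,0,0.003],[0.044,0,0.003],[0.048,0,0.003],[0.051,0,0.003],[0.054,0,0.003],[0.056,0,0.003],[0.056,0,0.003]], rotation=[[0,0,0],[0,0,0],[0,0,0],[0,0,0],[0,0,0],[0,0,0],[0,0,0],[0,0,0],[0,0,0],[0,0,0],[0,0,0],[0,0,0],[0,0,0],[0,0,0],[0,0,0],[0,0,0]])

```text
t: 6.38
ee_pos: [0.6404, -0.0893, -0.0037]
tcp_rot: [[-0.989, 0.148, -0.0], [0.148, 0.989, -0.0], [0.0, -0.0, -1.0]]
ft_force: [0.4, -1.1, 0.4]
gripper_width: 0.0599
finger_force: 0.0
```

```bash
cat > chk.py <<'E'
from fit import *
def chk(views,q0):
    pm=[]
    for n in views:
        p=shot(n,n+"_c.png")
        try: pm.append((p,pick(p,"wedge",w2px(p,[q0[0],q0[1],.01])[0])))
        except ValueError: print("no",n)
    for sub in [pm]+[[x] for x in pm]:
        q,c=fit(WEDGE,sub,q0); s=st(q); print("wedge st",s.round(4),"dyaw",round(q[2]-YAW,3),"cost",round(c,3), "tip",st(q[:2]+.085*np.array([np.cos(q[2]),np.sin(q[2])])).round(4))
    o=get_obs();print("tcp st",st(o["ee_pos"]).round(4),o["ft_force"].round(2))
E
python3 - <<'E'
from chk import *
q=F-.113*U-.01*V
chk(["scene","side"],[*q,1.4])
E
```

```text
wedge st [-0.1214 -0.0061] dyaw -0.0 cost 0.369 tip [-0.0364 -0.0061]
wedge st [-0.1232 -0.0059] dyaw 0.05 cost 0.683 tip [-0.0384 -0.0017]
wedge st [-0.1196 -0.0057] dyaw -0.004 cost 0.047 tip [-0.0346 -0.006 ]
tcp st [-0.1101 -0.0637] [ 0.1  -0.43  0.98]
```

View pics/side_c.png

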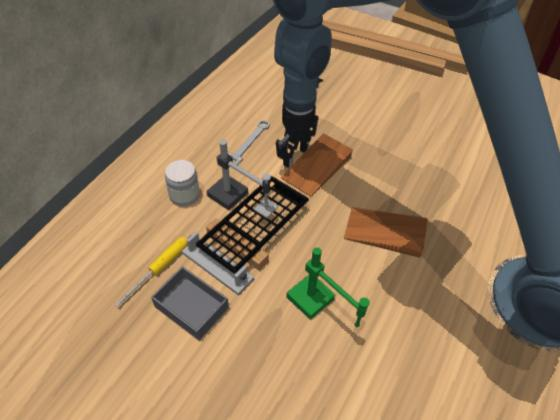

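Request:
apply_moves(jaw=[0.3,0.3,0.3,0.3,0.3,0.3,0.3,0.3,0.3,0.3,0.3,0.3], xyz=[[0.003,0,0],[0.005,0,0],[0.006,0,0],[0.006,0,0],[-0.005,0,0],[-0.02,0,0],[-0.02,0,-0.04],[-0.02,0,-0.08],[-0.02,0,-0.12],[-0.02,0,-0.16],[-0.02,0,-0.2],[-0.02,0,-0.2]], rotation=[[0,0,0],[0,0,0],[0,0,0],[0,0,0],[0,0,0],[0,0,0],[0,0,0],[0,0,0],[0,0,0],[0,0,0],[0,0,0],[0,0,0]])

```text
t: 7.58
ee_pos: [0.6646, -0.0932, 0.2064]
tcp_rot: [[-0.989, 0.148, 0.014], [0.148, 0.989, -0.004], [-0.015, -0.001, -1.0]]
ft_force: [0.5, -0.0, 1.5]
gripper_width: 0.0598
finger_force: 0.0
```

Run:
```python
from chk import *
q=F-.12*U
chk(["wrist","side"],[*q,1.42])
print(tool(-.25,0,.1,None,YAW+np.pi))
```

```text
wedge st [-0.1209 -0.0008] dyaw 0.001 cost 0.028 tip [-0.0359 -0.0007]
wedge st [-0.1212 -0.0012] dyaw 0.004 cost 0.021 tip [-0.0362 -0.0008]
wedge st [-0.1202 -0.0005] dyaw -0.002 cost 0.032 tip [-0.0352 -0.0007]
tcp st [-0.1099 -0.0832] [ 0.1  -0.19  0.28]
(array([ 0.0834, -0.1399,  0.0952]), np.float64(-89.84810413403162))
```

Request:
apply_moves(jaw=[0.3,0.3,0.3,0.3,0.3,0.3,0.3,0.3,0.3,0.3,0.3,0.3,0.3,0.3,0.3], xyz=[[0.083,-0.14,0],[0.083,-0.14,0],[0.083,-0.14,0],[0.083,-0.14,0],[0.083,-0.14,0],[0.083,-0.14,0],[0.083,-0.14,0],[0.083,-0.14,0.03],[0.083,-0.14,0.06],[0.083,-0.14,0.095],[0.083,-0.14,0.095],[0.083,-0.14,0.095],[0.083,-0.14,0.095],[0.083,-0.14,0.095],[0.083,-0.14,0.095]], rotation=[[0,0,-90],[0,0,-90],[0,0,-90],[0,0,-90],[0,0,-90],[0,0,-90],[0,0,-90],[0,0,-90],[0,0,-90],[0,0,-90],[0,0,-90],[0,0,-90],[0,0,-90],[0,0,-90],[0,0,-90]])

```text
t: 9.03
ee_pos: [0.5563, -0.2178, 0.0994]
tcp_rot: [[-0.15, -0.989, -0.003], [-0.989, 0.15, 0.002], [-0.001, 0.004, -1.0]]
ft_force: [0.9, -0.1, 0.6]
gripper_width: 0.0601
finger_force: 0.0
```

Run:
```python
from chk import *
o=get_obs();print(st(o["ee_pos"]),o["ee_pos"],o["joints"].round(2),tool(-.24,-.001,-.004,o,YAW+np.pi))
p=shot("wrist","w2.png");
for d in look_for(p,"finger"): print(d["p"],w(p,d["centre"]),st(w(p,d["centre"])))
```

```text
[-2.49616174e-01  1.77947704e-04] [ 0.55632536 -0.21775674  0.09942861] [-0.48  0.49 -0.09  0.99 -0.   -1.9 ] (array([-0.0095, -0.0015,  0.1034]), np.float64(0.02590377351004011))
```

View pics/w2.png

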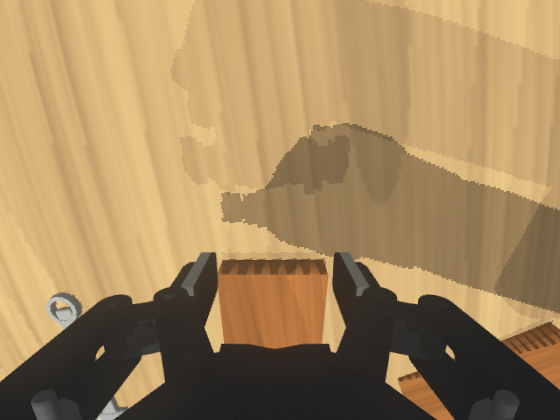

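Request:
apply_moves(jaw=[0.3,0.3,0.3,0.3,0.3,0.3], xyz=[[0.002,-0.0015,0.035],[0.002,-0.0015,0.07],[0.002,-0.0015,0.09],[0.002,-0.0015,0.098],[0.002,-0.0015,0.102],[0.002,-0.0015,0.103]], rotation=[[0,0,0],[0,0,0],[0,0,0],[0,0,0],[0,0,0],[0,0,0]])

```text
t: 9.63
ee_pos: [0.559, -0.2207, -0.0017]
tcp_rot: [[-0.148, -0.989, -0.0], [-0.989, 0.148, 0.0], [0.0, 0.0, -1.0]]
ft_force: [0.3, -0.8, -0.7]
gripper_width: 0.0596
finger_force: 0.0
```

Request:
apply_moves(jaw=[0.3,0.3,0.3,0.3,0.3,0.3,0.3,0.3,0.3,0.3,0.3,0.3,0.3,0.3,0.3,0.3,0.3,0.3,0.3], xyz=[[-0.005,0,0],[-0.01,0,0],[-0.015,0,0],[-0.02,0,0],[-0.025,0,0],[-0.03,0,0],[-0.035,0,0],[-0.041,0,0],[-0.047,0,0],[-0.053,0,0],[-0.059,0,0],[-0.065,0,0],[-0.071,0,0],[-0.077,0,0],[-0.082,0,0],[-0.087,0,0],[-0.091,0,0],[-0.094,0,0],[-0.096,0,0]], rotation=[[0,0,0],[0,0,0],[0,0,0],[0,0,0],[0,0,0],[0,0,0],[0,0,0],[0,0,0],[0,0,0],[0,0,0],[0,0,0],[0,0,0],[0,0,0],[0,0,0],[0,0,0],[0,0,0],[0,0,0],[0,0,0],[0,0,0]])

```text
t: 11.22
ee_pos: [0.5732, -0.1253, -0.0017]
tcp_rot: [[-0.147, -0.989, -0.0], [-0.989, 0.147, -0.0], [0.0, 0.0, -1.0]]
ft_force: [0.5, -2.6, 3.0]
gripper_width: 0.06
finger_force: 1.2
```

Run:
```python
from chk import *
q=F-.055*U
chk(["side","scene"],[*q,1.42])
```

```text
wedge st [-0.0592 -0.0018] dyaw -0.004 cost 0.22 tip [ 0.0258 -0.0022]
wedge st [-0.1051 -0.0025] dyaw -0.007 cost 0.283 tip [-0.0201 -0.0031]
wedge st [-0.0566 -0.0037] dyaw -0.003 cost 0.128 tip [ 0.0284 -0.004 ]
tcp st [-0.1556 -0.0022] [ 0.07 -0.26 -0.22]
```

View pics/scene_c.png

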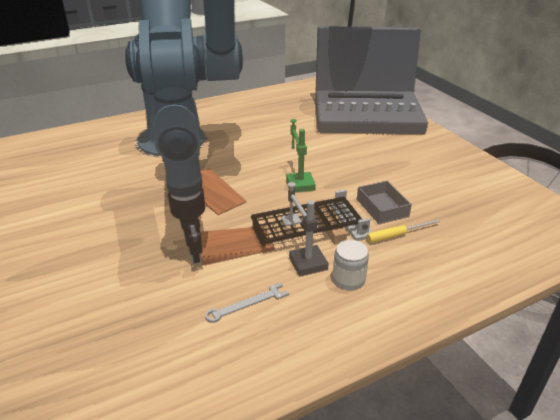

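Request:
apply_moves(jaw=[0.3,0.3,0.3,0.3,0.3,0.3], xyz=[[-0.002,0,0],[-0.004,0,0],[-0.006,0,0],[-0.008,0,0],[-0.01,0,0],[-0.012,0,0]], rotation=[[0,0,0],[0,0,0],[0,0,0],[0,0,0],[0,0,0],[0,0,0]])

```text
t: 11.92
ee_pos: [0.5749, -0.1136, -0.0018]
tcp_rot: [[-0.148, -0.989, -0.0], [-0.989, 0.148, 0.0], [-0.0, 0.0, -1.0]]
ft_force: [-0.2, -1.4, -0.6]
gripper_width: 0.0593
finger_force: 0.4
```

Request:
apply_moves(jaw=[0.3,0.3,0.3,0.3,0.3,0.3], xyz=[[-0.002,0,0],[-0.004,0,0],[-0.006,0,0],[-0.008,0,0],[-0.01,0,0],[-0.012,0,0]], rotation=[[0,0,0],[0,0,0],[0,0,0],[0,0,0],[0,0,0],[0,0,0]])

```text
t: 12.42
ee_pos: [0.5765, -0.104, -0.0016]
tcp_rot: [[-0.149, -0.989, -0.001], [-0.989, 0.149, -0.005], [0.005, -0.0, -1.0]]
ft_force: [-1.7, -7.2, -1.5]
gripper_width: 0.0598
finger_force: 3.6
```

Request:
apply_moves(jaw=[0.3,0.3,0.3,0.3,0.3,0.3], xyz=[[-0.002,0,0],[-0.004,0,0],[-0.006,0,0],[-0.008,0,0],[-0.01,0,0],[-0.012,0,0]], rotation=[[0,0,0],[0,0,0],[0,0,0],[0,0,0],[0,0,0],[0,0,0]])

```text
t: 12.92
ee_pos: [0.5783, -0.0922, -0.0017]
tcp_rot: [[-0.149, -0.989, -0.001], [-0.989, 0.149, -0.005], [0.005, -0.0, -1.0]]
ft_force: [-1.4, -7.8, -1.1]
gripper_width: 0.06
finger_force: 3.6
```

Run:
```python
from chk import *
s=shot("scene");d=shot("side")
for p in (s,d):
    for n in("finger","rack_tab"):
        for k in look_for(p,n)[:3]: print(n,round(k["p"],2),w2px(p,w(p,k["centre"])).round(0))
# crops
a=s["image"][165:255,235:355]; b=d["image"][160:250,220:340]
im=np.hstack([cv2.resize(x,(400,300),interpolation=cv2.INTER_CUBIC) for x in(a,b)])
cv2.imwrite("pics/cr1.png",cv2.cvtColor(im,cv2.COLOR_RGB2BGR))
o=get_obs();print(st(o["ee_pos"]),o["ft_force"])
```

```text
finger 0.5 [[292. 191.]]
rack_tab 0.74 [[247. 304.]]
rack_tab 0.64 [[295. 222.]]
finger 0.66 [[361. 301.]]
finger 0.5 [[266. 178.]]
rack_tab 0.64 [[253. 223.]]
[-0.12179091 -0.00274106] [-0.88699276 -5.91416447 -1.26342424]
```

View pics/cr1.png

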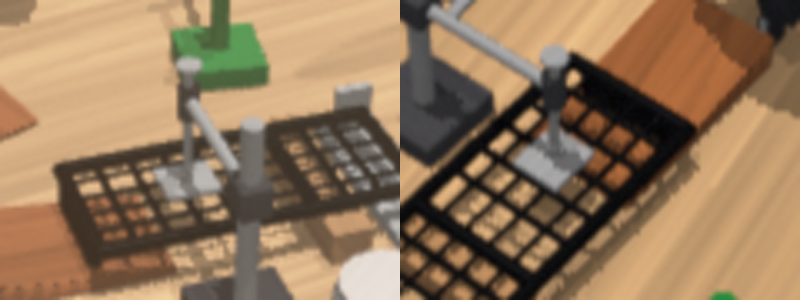

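Request:
apply_moves(jaw=[0.3,0.3,0.3,0.3], xyz=[[-0.0015,0,0],[-0.003,0,0],[-0.0045,0,0],[-0.006,0,0]], rotation=[[0,0,0],[0,0,0],[0,0,0],[0,0,0]])

```text
t: 13.55
ee_pos: [0.5792, -0.0863, -0.0016]
tcp_rot: [[-0.149, -0.989, -0.001], [-0.989, 0.149, -0.005], [0.005, -0.0, -1.0]]
ft_force: [-0.7, -7.3, -1.3]
gripper_width: 0.0599
finger_force: 3.6
```

Request:
apply_moves(jaw=[0.3,0.3,0.3,0.3], xyz=[[-0.0015,0,0],[-0.003,0,0],[-0.0045,0,0],[-0.006,0,0]], rotation=[[0,0,0],[0,0,0],[0,0,0],[0,0,0]])

```text
t: 13.88
ee_pos: [0.5801, -0.0804, -0.0016]
tcp_rot: [[-0.149, -0.989, -0.001], [-0.989, 0.149, -0.005], [0.005, -0.0, -1.0]]
ft_force: [-0.4, -7.9, -0.4]
gripper_width: 0.0602
finger_force: 3.6
```

Request:
apply_moves(jaw=[0.3,0.3,0.3,0.3], xyz=[[-0.0015,0,0],[-0.003,0,0],[-0.0045,0,0],[-0.006,0,0]], rotation=[[0,0,0],[0,0,0],[0,0,0],[0,0,0]])

```text
t: 14.22
ee_pos: [0.581, -0.0745, -0.0016]
tcp_rot: [[-0.149, -0.989, -0.001], [-0.989, 0.149, -0.005], [0.005, -0.0, -1.0]]
ft_force: [-1.3, -6.7, -0.8]
gripper_width: 0.0598
finger_force: 3.6
```

Request:
apply_moves(jaw=[0.3,0.3,0.3,0.3], xyz=[[-0.0015,0,0],[-0.003,0,0],[-0.0045,0,0],[-0.006,0,0]], rotation=[[0,0,0],[0,0,0],[0,0,0],[0,0,0]])

```text
t: 14.55
ee_pos: [0.5818, -0.0686, -0.0017]
tcp_rot: [[-0.149, -0.989, -0.001], [-0.989, 0.149, -0.005], [0.005, -0.0, -1.0]]
ft_force: [-0.9, -7.3, -0.7]
gripper_width: 0.0598
finger_force: 3.6
```

Request:
apply_moves(jaw=[0.3,0.3,0.3,0.3], xyz=[[-0.0015,0,0],[-0.003,0,0],[-0.0045,0,0],[-0.006,0,0]], rotation=[[0,0,0],[0,0,0],[0,0,0],[0,0,0]])

```text
t: 14.88
ee_pos: [0.5827, -0.0626, -0.0017]
tcp_rot: [[-0.149, -0.989, -0.001], [-0.989, 0.149, -0.005], [0.005, -0.0, -1.0]]
ft_force: [-1.7, -6.4, -0.4]
gripper_width: 0.0596
finger_force: 3.6
```

Request:
apply_moves(jaw=[0.3,0.3,0.3,0.3], xyz=[[-0.0015,0,0],[-0.003,0,0],[-0.0045,0,0],[-0.006,0,0]], rotation=[[0,0,0],[0,0,0],[0,0,0],[0,0,0]])

```text
t: 15.22
ee_pos: [0.5836, -0.0567, -0.0017]
tcp_rot: [[-0.149, -0.989, -0.001], [-0.989, 0.149, -0.005], [0.005, -0.0, -1.0]]
ft_force: [-1.4, -7.3, -1.9]
gripper_width: 0.06
finger_force: 3.6
```

Request:
apply_moves(jaw=[0.3,0.3,0.3,0.3], xyz=[[-0.0015,0,0],[-0.003,0,0],[-0.0045,0,0],[-0.006,0,0]], rotation=[[0,0,0],[0,0,0],[0,0,0],[0,0,0]])

```text
t: 15.55
ee_pos: [0.5844, -0.0507, -0.0017]
tcp_rot: [[-0.149, -0.989, -0.001], [-0.989, 0.149, -0.005], [0.005, -0.0, -1.0]]
ft_force: [-1.4, -7.1, -0.2]
gripper_width: 0.0597
finger_force: 3.6
```

Run:
```python
from chk import *
s=shot("scene");d=shot("side")
a=s["image"][175:235,260:340]; b=d["image"][165:225,225:305]
im=np.hstack([cv2.resize(x,(400,300),interpolation=cv2.INTER_CUBIC) for x in(a,b)])
cv2.imwrite("pics/cr2.png",cv2.cvtColor(im,cv2.COLOR_RGB2BGR))
o=get_obs();print(st(o["ee_pos"]),o["ft_force"])
```

```text
[-0.07997075 -0.00253784] [-0.76820785 -6.68968134 -1.03369281]
```

View pics/cr2.png

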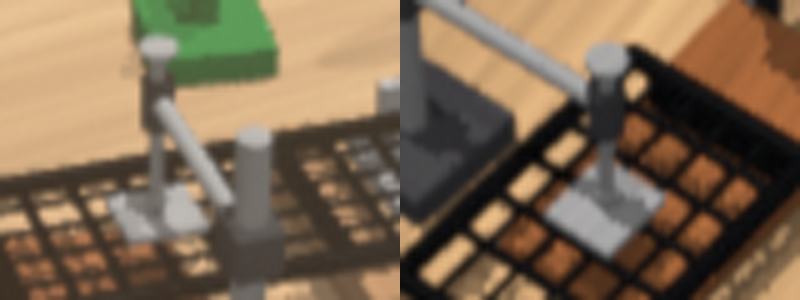

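The crop shows the plunger tip at (155,215) over the tab with no visible movement of the plunger head at (160,48). There has been no force jump yet, so I continue.

Request:
apply_moves(jaw=[0.3,0.3,0.3,0.3], xyz=[[-0.0015,0,0],[-0.003,0,0],[-0.0045,0,0],[-0.006,0,0]], rotation=[[0,0,0],[0,0,0],[0,0,0],[0,0,0]])

```text
t: 15.98
ee_pos: [0.5853, -0.0448, -0.0016]
tcp_rot: [[-0.149, -0.989, -0.001], [-0.989, 0.149, -0.005], [0.005, -0.0, -1.0]]
ft_force: [-1.0, -8.1, -0.7]
gripper_width: 0.06
finger_force: 3.7
```

Request:
apply_moves(jaw=[0.3,0.3,0.3,0.3], xyz=[[-0.0015,0,0],[-0.003,0,0],[-0.0045,0,0],[-0.006,0,0]], rotation=[[0,0,0],[0,0,0],[0,0,0],[0,0,0]])

```text
t: 16.32
ee_pos: [0.5862, -0.0389, -0.0017]
tcp_rot: [[-0.149, -0.989, -0.001], [-0.989, 0.149, -0.005], [0.005, -0.0, -1.0]]
ft_force: [-0.6, -7.5, -0.8]
gripper_width: 0.0597
finger_force: 3.7
```

Request:
apply_moves(jaw=[0.3,0.3,0.3,0.3], xyz=[[-0.0015,0,0],[-0.003,0,0],[-0.0045,0,0],[-0.006,0,0]], rotation=[[0,0,0],[0,0,0],[0,0,0],[0,0,0]])

```text
t: 16.65
ee_pos: [0.587, -0.0329, -0.0017]
tcp_rot: [[-0.149, -0.989, -0.001], [-0.989, 0.149, -0.005], [0.005, 0.0, -1.0]]
ft_force: [-1.0, -8.1, -0.3]
gripper_width: 0.06
finger_force: 3.7
```

Request:
apply_moves(jaw=[0.3,0.3,0.3,0.3], xyz=[[-0.0015,0,0],[-0.003,0,0],[-0.0045,0,0],[-0.006,0,0]], rotation=[[0,0,0],[0,0,0],[0,0,0],[0,0,0]])

```text
t: 16.98
ee_pos: [0.588, -0.027, -0.0017]
tcp_rot: [[-0.149, -0.989, -0.001], [-0.989, 0.149, -0.005], [0.005, -0.0, -1.0]]
ft_force: [-1.3, -7.2, 0.1]
gripper_width: 0.0597
finger_force: 3.8
```

Request:
apply_moves(jaw=[0.3,0.3,0.3], xyz=[[-0.0015,0,0],[-0.003,0,0],[-0.0045,0,0]], rotation=[[0,0,0],[0,0,0],[0,0,0]])

```text
t: 17.23
ee_pos: [0.5885, -0.0236, -0.0017]
tcp_rot: [[-0.149, -0.989, -0.001], [-0.989, 0.149, -0.007], [0.007, -0.0, -1.0]]
ft_force: [-1.1, -10.7, -0.8]
gripper_width: 0.0597
finger_force: 5.7
```

Run:
```python
from chk import *
s=shot("scene");d=shot("side")
ref=cv2.imread("pics/scene0.png")[:,:,::-1]; refd=cv2.imread("pics/side0.png")[:,:,::-1]
# sub-pixel shift of plunger head / tab
for nm,p,r,boxes in(("scene",s,ref,{"head":(283,180,299,190),"tab":(281,212,304,226),"post":(300,198,320,225)}),("side",d,refd,{"head":(258,172,276,186),"tab":(253,200,278,220)})):
    for b,(x0,y0,x1,y1) in boxes.items():
        t=r[y0:y1,x0:x1]; m=cv2.matchTemplate(np.ascontiguousarray(p["image"][y0-8:y1+8,x0-8:x1+8]),np.ascontiguousarray(t),cv2.TM_CCOEFF_NORMED)
        _,v,_,l=cv2.minMaxLoc(m); print(nm,b,"shift",l[0]-8,l[1]-8,round(v,3), "mm/px", )
    X=np.r_[F+.08*U,.05]; print("px/mm vertical",(w2px(p,X+[0,0,.01])-w2px(p,X))/10)
crops=[x[175:235,260:340] for x in(ref,s["image"])]
crops2=[x[165:225,225:305] for x in(refd,d["image"])]
f=lambda c:np.hstack([cv2.resize(np.ascontiguousarray(x),(400,300),interpolation=cv2.INTER_CUBIC) for x in c])
cv2.imwrite("pics/cr3.png",np.vstack([f(crops),f(crops2)])[:,:,::-1])
o=get_obs();print(st(o["ee_pos"]),o["ft_force"],o["finger_force"])
```

```text
scene head shift 0 0 1.0 mm/px
scene tab shift 0 -3 0.862 mm/px
scene post shift 0 -1 0.936 mm/px
px/mm vertical [[ 0.00437814 -0.34045328]]
side head shift 0 -3 0.822 mm/px
side tab shift 0 -2 0.906 mm/px
px/mm vertical [[ 0.00057904 -0.29557427]]
[-0.05269598 -0.00243795] [ -1.21562251 -10.34687661   0.40077967] 4.904083397705108
```

View pics/cr3.png

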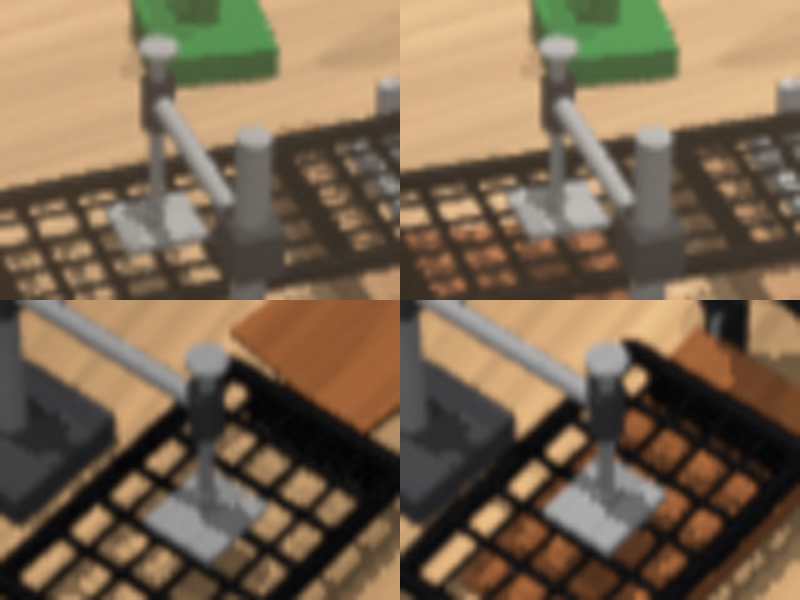

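Contact: push force jumped from 7.5 to 10.7 N, while the plunger head (top row, at (160,48) and (560,48)) has not moved. I'll take a small extra step to make the touch firm.

Request:
apply_moves(jaw=[0.3,0.3,0.3], xyz=[[-0.0015,0,0],[-0.003,0,0],[-0.004,0,0]], rotation=[[0,0,0],[0,0,0],[0,0,0]])

```text
t: 17.58
ee_pos: [0.5889, -0.021, -0.0016]
tcp_rot: [[-0.15, -0.989, -0.002], [-0.989, 0.15, -0.01], [0.01, 0.0, -1.0]]
ft_force: [-2.3, -14.4, -0.1]
gripper_width: 0.0597
finger_force: 7.1
```

Request:
apply_moves(jaw=[0.3,0.3,0.3,0.3,0.3,0.3,0.3,0.3,0.3,0.3,0.3,0.3,0.3,0.3], xyz=[[-0.003,0,0],[0,0,0],[0.005,0,0],[0.015,0,0],[0.03,0,0],[0.05,0,0],[0.08,0,0],[0.11,0,0],[0.13,0,0],[0.15,0,0],[0.15,0,-0.04],[0.15,0,-0.08],[0.15,0,-0.1],[0.15,0,-0.1]], rotation=[[0,0,0],[0,0,0],[0,0,0],[0,0,0],[0,0,0],[0,0,0],[0,0,0],[0,0,0],[0,0,0],[0,0,0],[0,0,0],[0,0,0],[0,0,0],[0,0,0]])

```text
t: 18.75
ee_pos: [0.5712, -0.1669, 0.1043]
tcp_rot: [[-0.148, -0.989, 0.01], [-0.989, 0.148, -0.003], [0.002, -0.01, -1.0]]
ft_force: [0.9, 0.7, 0.7]
gripper_width: 0.0595
finger_force: 0.0
```

Run:
```python
from chk import *
s=shot("scene");d=shot("side")
ref=cv2.imread("pics/scene0.png")[:,:,::-1]
for nm,(x0,y0,x1,y1) in {"head":(283,180,299,190),"tab":(281,212,304,226)}.items():
    k=8; R=cv2.resize(np.ascontiguousarray(ref[y0:y1,x0:x1]),None,fx=k,fy=k,interpolation=cv2.INTER_CUBIC)
    I=cv2.resize(np.ascontiguousarray(s["image"][y0-6:y1+6,x0-6:x1+6]),None,fx=k,fy=k,interpolation=cv2.INTER_CUBIC)
    _,v,_,l=cv2.minMaxLoc(cv2.matchTemplate(I,R,cv2.TM_CCOEFF_NORMED)); print(nm,l[0]/k-6,l[1]/k-6,v)
# thick end rear edge in side view
f=lambda c:np.hstack([cv2.resize(np.ascontiguousarray(x),(400,300),interpolation=cv2.INTER_CUBIC) for x in c])
cv2.imwrite("pics/cr4.png",f([s["image"][165:255,235:355],d["image"][140:230,230:350]])[:,:,::-1])
```

```text
head 0.0 -0.125 0.998369574546814
tab 0.125 -2.75 0.8835980892181396
```

View pics/cr4.png

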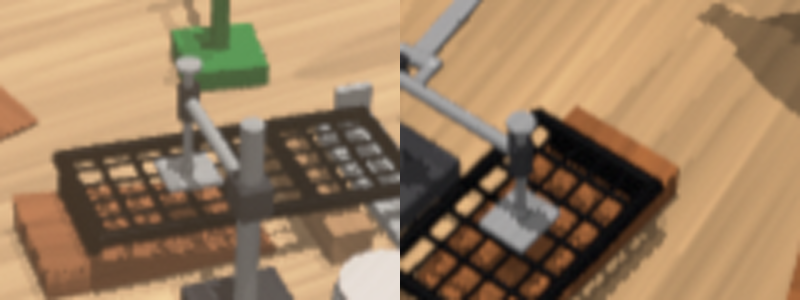

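The rack rests on the wedge, which lies square under it (rear end at (45,240) left, (625,140) right). The plunger head has risen by 0.1 px, about 0.4 mm, so it is touched and within limits.

```bash
python3 -c "
from bench import *
print(close_job())"
```

```text
the job is handed in; nothing more can be done
None
```

The job is handed in, result not reported: the wedge lies square under the foot holding the rack up, with the tab on the finger (raised about 0.4 mm by camera estimate) and the gripper clear.

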